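# Cover the chocolate melter and set its dial

### The arm

A 6-joint arm with a two-finger parallel gripper is mounted at the origin on the work surface. World frame = base frame: x ahead of the robot, y to its left, z up, the work surface at z = 0. Lengths are in m, angles in rad, forces in N, time in s.
With the tool pointing down it reaches from about 0.35 to 0.775 m from the base axis. Payload 7.3 kg.
Tool frame: the origin (TCP) lies at the centre of the arm's flange, where the gripper is bolted on; the fingertips stand 178 mm ahead of it and the grasp point (between the pads) lies robot.pinch_z ahead of it (robot.pinch_z is the distance from the TCP to the grasp point, in m); x points along the fingers, z is the direction in which the jaws open and shut, and the axes are right-handed (so a half turn about x gives the same grasp; the last joint's range is limited). The gripper opens to 92 mm and grips with 3 to 60 N. Pads are 19 mm wide; open, the fingers measure 130 mm over their backs; the gripper's body (75 mm by 190 mm) begins 47 mm behind the grasp point.
Start: joints at [1.147, 0.342, 1.524, -0, 1.275, -0.146], TCP at [0.144, 0.505, 0.405] pointing down, gripper open.
Joint ranges: [-2.53, 2.53], [-0.77, 2.02], [0.04, 2.7], [-1, 4.14], [0.28, 2.66], [-3.11, 3.11]. Speed limits (rad/s): [2.57, 2.57, 3.14, 3.14, 3.14, 3.14].

### API

Orientations are given as [roll, pitch, yaw] about the fixed x, y, z axes, in that order (R = Rz(yaw) Ry(pitch) Rx(roll)).
In Python, from cell import robot gives the robot as it stands.
- The arm moves only by the shell command python3 -m jog 'ROWS' [FORCE]. ROWS is JSON, a list of rows, each an object of numbers: "fingers": the closure, from 0 (fully open) to 1 (shut); "x", "y", "z": the shift along the tool's x, y, z in cm; "spin": the turn about the tool's x in degrees. A call has 1 to 5 rows; each row is the pose to reach, as a shift and turn from the pose commanded when the call began, along the tool's axes at that moment; what a row does not reach only later rows make up. A row lasts 1/8 s, in which the tool goes at most 62.5 mm and 10.7 degrees, less where a joint would pass 70% of its speed; a pose out of reach is approached as far as the arm can. A call with a gripper value outside its range is refused whole. The fingers move at their own pace and stop on an object; FORCE is the grip in N (left out, the last holds). Time passes only in rows, so rows that repeat a pose let the fingers close. It gives the time, the measured TCP pose, the force and the opening at its end, in the units of the state.
- robot.observe(): the state, without advancing time (a new reading comes with each control period).
- robot.read_camera(name): name is "scene" or "top" or "wrist"; returns a dict with "color" (384x512x3 uint8, red, green, blue), "mtx" (3x3 intrinsics, pixels), "view" (4x4, takes a point from world to camera coordinates); the wrist camera has in their place "T_tool_cam" (4x4, takes a point from camera to tool coordinates, whose origin is the TCP and whose axes are the tool frame's). Camera axes: x right, y down, z forward; pixel columns grow to the right and rows downward; lengths in m; the calibration is good to about 2 mm. A picture is of the moment at which its call begins: read the wrist's pose just before it. There is no depth.
- robot.hand_in(): hands the job in, once; it reports no verdict.
Trained networks look in a picture, given as the dict that the camera call returned (one of the last four; its "shot" number tells which), for a name from the list of things; names that differ only in an ending like _2 or _b are one class to them, and where a whole thing is asked for, a point or a joint stands for the part that bears it (a point fixed in the world has none). Each returns a list of dicts, best first, with "conf" (0 to 1); they miss things now and then, are a little off and sometimes report something else, mostly with a low value. They report only what shows in the picture. A call takes as long as a camera call. They do not tell look-alikes from the thing itself.
- robot.look_for(target, picture): "xy" ([column, row] in pixels, amid what is visible of it).
The state is a dict: "time": time; "qpos": joint angles; "qvel": joint speeds; "joint_efforts": joint torques, N m; "tool_pos": TCP position; "tool_rot": TCP orientation; "contact_force": force on the tool from outside, world axes, zero at the start; "torque": the same for the moment, N m; "opening": finger opening in m.
Only numpy, scipy, OpenCV 4.12 (cv2) and the standard library are available. Lean on these libraries where they do the work, as an engineer would, in place of code of your own. Each camera call takes 0.05 s, during which the arm holds its last target. There are 200 camera calls.

### The job

The chocolate is in the melter: put the steel lid on the pan so that it sits fully down all round, setting it in place rather than letting it drop, and turn the melter's dial to setting 5, the fifth click clockwise from off. Leave the dial resting in that click and do not disturb the spray can, jug, bowl or spatula.

Things in the scene. Friction and masses are not known exactly. Their poses are not given: they have to be found in the camera images.
- melter: Chocolate melter, fixed: white box 215 (x) x 310 (y) x 130 mm high. Origin at the centre of its underside, on the bench; z up, -x is its front. Left part (+y): a steel pan with broken chocolate. Right part (-y): a control deck with the dial, its top 130 mm up. A small hand grip sticks out 10 mm from each end.
- pan_mouth (a point): Centre of the pan's mouth, level with the top of its flat steel flange, 133 mm above the bench; axes as the melter's (at melter x 0, y +60 mm). The opening is 152 mm along x and 138 mm along y, the flange around it 12 mm wide; the chocolate lies at least 40 mm below the flange.
- dial (a joint): Angle of the dial, rad: 0 at off, growing clockwise seen from above, end stop at 4.19 (setting 8). A detent every 0.5236 rad (30 degrees): setting n is n x 0.5236, setting 5 is 2.618. The spring detent takes about 0.09 N m to pass; let go between two clicks the dial snaps to the nearer one. It starts anywhere from off to setting 3.
- dial_grip (a point): On the dial's upright axis, 24 mm above the deck, at mid-height of its bar grip; turns with the dial: x runs along the bar towards the white pointer line, z up. Black knob: bar 50 mm long (x), 14 mm wide, from 13 mm below this point to 13 mm above; under it a round skirt 52 mm across, its top 13 mm below this point.
- lid: Loose steel lid, 174 (x) x 160 (y) mm, 0.2 to 0.4 kg, right way up on the bench. Origin at the centre of its underside, z up. Under its plate (6.5 to 9.5 mm above the origin) a rim 146 x 132 mm, narrowed to 140 x 126 at its foot, drops into the pan with 3 mm to spare on every side, lid x along melter x (either way round). Seated, its origin is 6.5 mm below pan_mouth.
- lid_grip (a point): Middle of the lid's bridge handle, 43.5 mm above the lid's origin; axes as the lid's. The handle is a flat-sided steel bar 90 mm long along the lid's x, 12 mm wide, 14 mm high, with 27 mm of free space under it between its two end posts (82 mm apart).
- spray_can: Bystander: white spray can 62 mm across, 190 mm high, standing; origin at the centre of its foot.
- jug: Bystander: clear plastic jug 104 mm across, 125 mm high, with a handle; origin at the centre of its foot.
- bowl: Bystander: empty metal bowl 124 mm across, 50 mm high; origin at the centre of its foot.
- spatula: Bystander: spatula 240 mm long lying on the bench; origin under its middle, x towards its blade.
- dial_base (a point): Point of the dial's axis on the deck's top, 130 mm above the bench, axes as the melter's. Around it the scale on the deck: at off the pointer looks along the melter's +x (away from its front) at a round black dot; eight black marks, each longer than the last, follow clockwise seen from above every 30 degrees, the n-th being setting n.
Not all that is in view belongs to the job. What is shaped like the lid but blue, purple or yellow is not meant.

How it is judged:
At the end, for the whole second after the job is handed in: Dial at rest in click 5 (2.618 rad within 0.16). Lid at rest on the pan, its rim inside the mouth: origin 3.5 to 9.5 mm below pan_mouth, within 7 mm of it sideways, x along the melter's x (either way round) within 0.1 rad, tilt under 0.03 rad (value of joint dial between 2.46 and 2.78 rad and velocity of joint dial between -0.05 and 0.05 rad/s and z of lid in the frame of pan_mouth between -0.0095 and -0.0035 m and horizontal distance between lid and pan_mouth below 0.007 m and angle between the x axis of lid and the x axis of melter, either way round below 0.1 rad and angle between lid's own z axis and vertical below 0.03 rad and linear speed of lid below 0.01 m/s); the robot touches nothing.
It fails at once if the lid is let fall (out of the fingers and faster than 0.6 m/s, a drop of about 2 cm) (linear speed of lid above 0.6 m/s and contact force between the fingers and lid below 0.05 N).
It fails at once if a bystander (spray can, jug, bowl or spatula) is moved more than 3 cm (distance of any of spray_can, jug, bowl, spatula from where it was at the start of the episode above 0.03 m).
It also fails if it takes over 48 s, if anything falls off the work surface, if the arm or the gripper's body presses on something with over 40 N, if the wrist force passes 120 N, or if a joint passes its speed limit or range.

## Working session

There is one attempt and no reset: what is moved stays moved. The work goes in short steps, Python scripts to look and compute and a shell command to move; the robot and the scene stay as the last step left them, time stands still between calls to the robot, and variables do not carry over. Pictures are saved under pics/ and viewed, on a budget of 10 in all, crops included, one or two more only if the job needs it, and the job is handed in when it is done.

```bash
ls; mkdir -p pics
python3 - <<'E'
from cell import robot
import cv2,numpy as np
print(robot.observe(), robot.pinch_z)
for n in ("scene","top"):
    p=robot.read_camera(n); cv2.imwrite(f"pics/{n}0.png",p["color"][:,:,::-1])
    print(n,p["mtx"].tolist(),np.round(p["view"],4).tolist())
    for t in ("lid","lid_grip","melter","dial","dial_grip","spray_can","jug","bowl","spatula"):
        print(t,[(np.round(d["xy"]).tolist(),round(d["conf"],2)) for d in robot.look_for(t,p)])
E
python3 - <<'E'
import cv2,numpy as np
a=cv2.imread('pics/scene0.png');b=cv2.imread('pics/top0.png')
cv2.imwrite('pics/both0.png',cv2.resize(np.vstack([a,b]),None,fx=.78,fy=.78))
E
```

```text
pics
{'time': 0.0, 'qpos': array([ 1.14699767e+00,  3.42753404e-01,  1.52501249e+00, -1.77110503e-05,
        1.27537824e+00, -1.45986346e-01]), 'qvel': array([ 9.39474964e-04, -8.70508868e-04,  2.94448323e-04, -4.24132965e-05,
       -1.94102411e-03, -5.51667141e-04]), 'joint_efforts': array([ 3.57842982e-04, -4.31224680e+01, -2.44219244e+01,  7.18487240e-02,
        5.56861516e-02, -1.43246111e-04]), 'tool_pos': array([0.14390418, 0.50476158, 0.4040304 ]), 'tool_rot': array([ 3.00652178,  1.56924475, -1.98367434]), 'contact_force': array([ 0.24967161, -0.32926884,  0.29265879]), 'torque': array([-0.01044148,  0.0533658 ,  0.00847679]), 'opening': 0.09202657787680601} 0.1592
scene [[428.79023503605964, 0.0, 257.13208050447486], [0.0, 428.79023503605964, 190.36105962747754], [0.0, 0.0, 1.0]] [[-0.3032, 0.9529, 0.0077, 0.1423], [0.735, 0.239, -0.6345, -0.2953], [-0.6065, -0.1867, -0.7729, 1.859], [0.0, 0.0, 0.0, 1.0]]
lid [([404.0, 235.0], 0.96), ([332.0, 226.0], 0.87), ([343.0, 171.0], 0.64), ([217.0, 151.0], 0.55)]
lid_grip [([408.0, 241.0], 0.95), ([223.0, 152.0], 0.95), ([344.0, 1
[... 235 characters left out ...]
a [([294.0, 292.0], 0.65)]
top [[497.65349186749086, 0.0, 265.16067594129413], [0.0, 497.65349186749086, 193.82100293310762], [0.0, 0.0, 1.0]] [[-0.0047, -1.0, 0.0004, 0.0239], [-0.9979, 0.0046, -0.0643, 0.5081], [0.0643, -0.0007, -0.9979, 1.5733], [0.0, 0.0, 0.0, 1.0]]
lid [([341.0, 270.0], 0.97), ([183.0, 197.0], 0.8), ([107.0, 212.0], 0.72), ([184.0, 284.0], 0.57)]
lid_grip [([106.0, 208.0], 0.93), ([182.0, 202.0], 0.9), ([342.0, 272.0], 0.68), ([183.0, 283.0], 0.6)]
melter [([286.0, 186.0], 0.93)]
dial [([322.0, 186.0], 0.72)]
dial_grip []
spray_can [([152.0, 137.0], 0.56)]
jug [([426.0, 223.0], 0.73), ([320.0, 192.0], 0.16)]
bowl [([405.0, 148.0], 0.69)]
spatula [([208.0, 113.0], 0.82)]
```

View pics/top0.png

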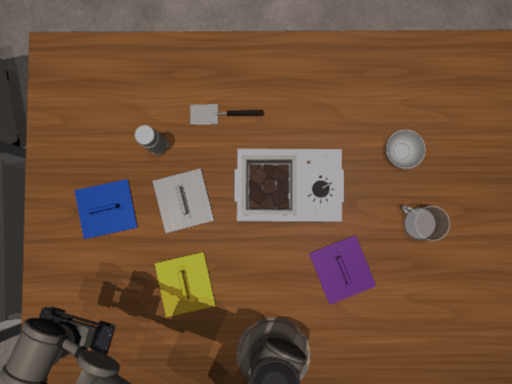

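View pics/scene0.png

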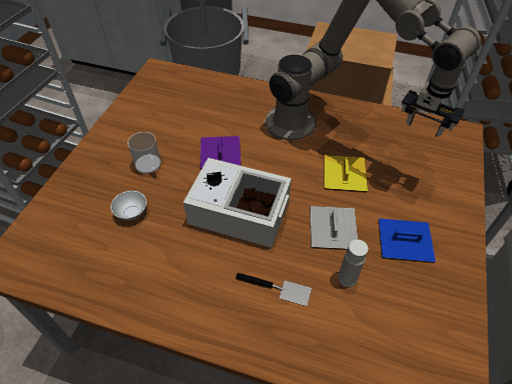

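The lid look-alikes in the top view are grey steel at (183,200), blue at (107,209), yellow at (185,285) and purple at (342,269). Only the grey one fits a "steel lid". I'll enlarge that one and the dial to confirm, and measure them.

```bash
cat > h.py <<'E'
import numpy as np, cv2
from cell import robot
from scipy.spatial.transform import Rotation as R
def plane(p,uv,z,view=None):
    V=np.array(p["view"]) if view is None else view
    uv=np.atleast_2d(np.asarray(uv,float)); K=np.array(p["mtx"])
    d=np.c_[uv,np.ones(len(uv))]@np.linalg.inv(K).T@V[:3,:3]
    c=-V[:3,:3].T@V[:3,3]
    return c+d*((z-c[2])/d[:,2])[:,None]
def project(p,X,view=None):
    V=np.array(p["view"]) if view is None else view
    q=np.atleast_2d(X)@V[:3,:3].T+V[:3,3]; q=q@np.array(p["mtx"]).T
    return q[:,:2]/q[:,2:]
def wrist():
    s=robot.observe(); p=robot.read_camera("wrist")
    T=np.eye(4); T[:3,:3]=R.from_euler('xyz',s["tool_rot"]).as_matrix(); T[:3,3]=s["tool_pos"]
    return s,p,np.linalg.inv(T@np.array(p["T_tool_cam"]))
def blob(p,mask,seed,z,view=None):
    n,l,st,c=cv2.connectedComponentsWithStats(mask.astype(np.uint8))
    k=l[seed[1],seed[0]]
    if k==0: k=1+np.argmin(np.linalg.norm(c[1:]-seed,axis=1))
    cs,_=cv2.findContours((l==k).astype(np.uint8),cv2.RETR_EXTERNAL,cv2.CHAIN_APPROX_NONE)
    q=max(cs,key=len)[:,0,:]; X=plane(p,q,z,view)[:,:2]
    r=cv2.minAreaRect((X*1000).astype(np.float32)); return r, cv2.boxPoints(r)
E
python3 - <<'E'
from h import *
p=robot.read_camera("top"); c=p["color"].astype(int)
sat=c.max(2)-c.min(2); br=c.min(2)
print("cam",-np.array(p["view"])[:3,:3].T@np.array(p["view"])[:3,3])
for nm,seed,z,th in (("lid",(170,195),.0095,90),("melter",(310,160),.13,120)):
    m=(sat<45)&(br>th); print(nm,*blob(p,m,np.array(seed),z), c[seed[1],seed[0]])
print("handle ends", plane(p,[[180,187],[187,214]],.05))
print("dial",plane(p,[[321,189]],.154))
col=p["color"]; a=cv2.resize(col[160:240,145:225],(400,400),interpolation=2); b=cv2.resize(col[150:230,275:355],(400,400),interpolation=2)
cv2.imwrite("pics/crop1.png",np.hstack([a,b])[:,:,::-1])
E
```

```text
cam [0.40598012 0.022647   1.60267909]
lid ((488.9499206542969, 286.2954406738281), (175.40052795410156, 161.15054321289062), 14.481828689575195) [[383.88647 342.37915]
 [424.18585 186.34882]
 [594.01337 230.21173]
 [553.714   386.24207]] [159 156 151]
melter ((528.6640625, -48.13301086425781), (323.00677490234375, 214.91549682617188), 89.15543365478516) [[ 418.83743  -208.03493 ]
 [ 633.72955  -211.20277 ]
 [ 638.4907    111.768906]
 [ 423.59857   114.93675 ]] [163 160 161]
handle ends [[0.52871134 0.28791759 0.05      ]
 [0.44416768 0.26555767 0.05      ]]
dial [[ 0.5127236  -0.14143644  0.154     ]]
```

View pics/crop1.png

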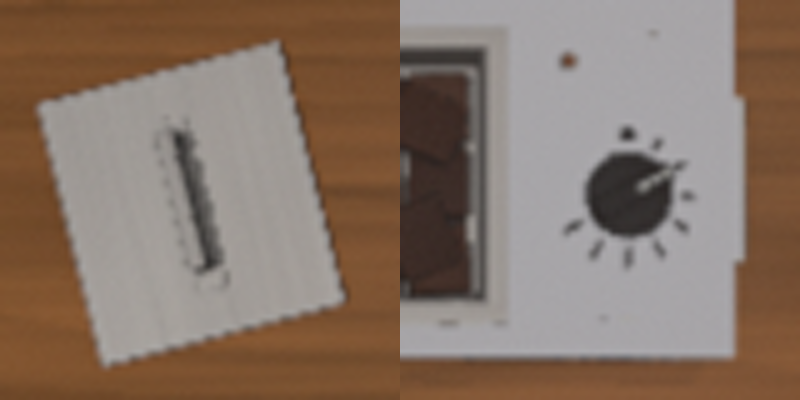

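The left crop is the plain steel lid with its handle along the 14.5° direction. The right crop shows the dial pointer on the second mark, so it's at setting 2, with the off dot towards world +x. Next I'll set up a move calculator.

```bash
cat >> h.py <<'E'
def jog_to(pos,jaw_deg):
    """cm shifts along tool axes and spin so the PINCH reaches pos (tool vertical), jaws along jaw_deg (mod 180)"""
    s=robot.observe(); M=R.from_euler('xyz',s["tool_rot"]).as_matrix()
    t=np.array(pos)+[0,0,robot.pinch_z]
    d=M.T@(t-s["tool_pos"])*100
    cur=np.degrees(np.arctan2(M[1,2],M[0,2])); 
    sp=(cur-jaw_deg+90)%180-90   # +spin about downward x = clockwise from above
    print("t",round(s["time"],2),"shift cm",np.round(d,2),"spin",round(sp,2),"jawdir",round(cur,1),"tilt",np.round(M[:,0],3),"q6",round(s["qpos"][5],2),"F",np.round(s["contact_force"],1),"pinch",np.round(s["tool_pos"]+M[:,0]*robot.pinch_z,4),"open",round(s["opening"],4))
E
python3 - <<'E'
from h import *
p=robot.read_camera("top")
print("can",plane(p,[[147,135]],.19),plane(p,[[157,146]],0))
jog_to([.489,.2863,.20],104.5)
w=robot.read_camera("wrist"); print(np.round(w["T_tool_cam"],3).tolist(),np.round(w["mtx"],1).tolist())
E
```

```text
can [[0.66757121 0.35952076 0.19      ]] [[0.66653678 0.37198034 0.        ]]
t 1.1 shift cm [  4.55 -39.18 -11.56] spin -30.42 jawdir 74.1 tilt [ 0.  0. -1.] q6 -0.15 F [0.2 0.1 0.4] pinch [0.144  0.5049 0.2455] open 0.0919
[[-0.0, -0.271, 0.963, 0.019], [0.0, -0.963, -0.271, 0.073], [1.0, 0.0, 0.0, -0.0], [0.0, 0.0, 0.0, 1.0]] [[320.7, 0.0, 253.9], [0.0, 320.7, 190.9], [0.0, 0.0, 1.0]]
```

```bash
python3 -m jog '[{"y":-5.6,"z":-1.7},{"y":-11.2,"z":-3.4},{"y":-16.8,"z":-5.1},{"y":-22.4,"z":-6.8},{"y":-28,"z":-8.5}]' | tail -3; python3 -m jog '[{"y":-5.6,"z":-1.5,"spin":-10},{"y":-11.2,"z":-3,"spin":-20},{"y":-11.2,"z":-3,"spin":-30.4},{"y":-11.2,"z":-3.1,"spin":-30.4}]'|tail -3
cat > v.py <<'E'
from h import *
import sys
def lidview(name):
    s,w,V=wrist(); cv2.imwrite(f"pics/{name}.png",w["color"][:,:,::-1]); return s,w,V
E
python3 - <<'E'
from h import *
jog_to([.489,.2863,.0435],104.5)
s,w,V=wrist(); cv2.imwrite("pics/w1.png",w["color"][:,:,::-1])
print(project(w,[[.489,.2863,.0505],[.38388,.34237,.0095],[.42418,.18634,.0095],[.594,.2302,.0095],[.5537,.3862,.0095]],V).round())
E
```

```text
t 1.15 shift cm [ 20.2  -39.18 -11.56] spin -30.41 jawdir 74.1 tilt [ 0.  0. -1.] q6 -0.15 F [-0.8  0.8 -0.9] pinch [0.1439 0.5049 0.2455] open 0.0922
[[171. 446.]
 [190. 355.]
 [100. 400.]
 [167. 473.]
 [253. 435.]]$[0]: bad value
$[0]: bad value
```

View pics/w1.png

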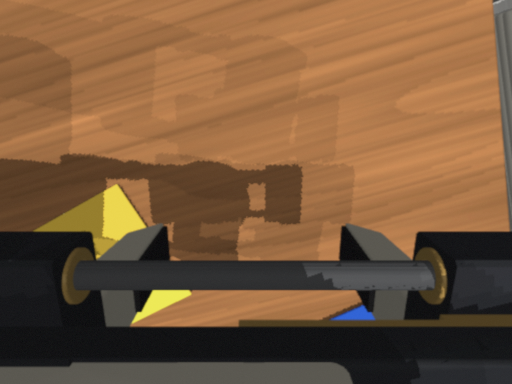

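The arm hasn't moved because the rows were refused. The picture shows the fingers at the bottom, with yellow at (100,210) and blue at (350,315). I'll retry with every key in each row.

```bash
python3 -m jog '[{"fingers":0,"x":0,"y":-5.6,"z":-1.7,"spin":0},{"fingers":0,"x":0,"y":-11.2,"z":-3.4,"spin":0},{"fingers":0,"x":0,"y":-16.8,"z":-5.1,"spin":0},{"fingers":0,"x":0,"y":-22.4,"z":-6.8,"spin":0},{"fingers":0,"x":0,"y":-28,"z":-8.5,"spin":0}]'; python3 -m jog '[{"fingers":0,"x":0,"y":-5.6,"z":-1.5,"spin":-10},{"fingers":0,"x":0,"y":-11.2,"z":-3,"spin":-20},{"fingers":0,"x":0,"y":-11.2,"z":-3.1,"spin":-30.4},{"fingers":0,"x":0,"y":-11.2,"z":-3.1,"spin":-30.4}]'
python3 - <<'E'
from h import *
jog_to([.489,.2863,.0435],104.5)
s,w,V=wrist(); cv2.imwrite("pics/w2.png",w["color"][:,:,::-1])
print(project(w,[[.489,.2863,.0505],[.38388,.34237,.0095],[.42418,.18634,.0095],[.594,.2302,.0095],[.5537,.3862,.0095]],V).round())
E
```

```text
time: 1.82
tool_pos: [0.3913, 0.3451, 0.4049]
tool_rot: [-0.431, 1.57, 0.862]
contact_force: [0.2, 1.9, -0.1]
opening: 0.0919
time: 2.33
tool_pos: [0.4895, 0.2853, 0.4044]
tool_rot: [1.373, 1.57, -3.089]
contact_force: [-0.1, 0.6, -0.3]
opening: 0.0917
t 2.33 shift cm [2.017e+01 1.000e-02 1.100e-01] spin -0.19 jawdir 104.3 tilt [-0.001 -0.    -1.   ] q6 -1.43 F [-0.1  0.6 -0.3] pinch [0.4894 0.2853 0.2452] open 0.0917
[[255. 172.]
 [327.  87.]
 [182.  87.]
 [191. 233.]
 [319. 233.]]
```

Run:
```python
from h import *
s,w,V=wrist(); im=w["color"][:,:,::-1].copy()
print([ (d["xy"],d["conf"]) for d in robot.look_for("lid_grip",w)])
for c in project(w,[[.489,.2863,.0505],[.38388,.34237,.0095],[.42418,.18634,.0095],[.594,.2302,.0095],[.5537,.3862,.0095]],V): cv2.circle(im,tuple(int(v) for v in c.round()),2,(0,0,255),-1)
cv2.imwrite("pics/w3.png",im)
```

```text
[([444.6, 179.6], 0.98), ([250.9, 157.6], 0.92), ([342.1, 0.9], 0.8)]
```

View pics/w3.png

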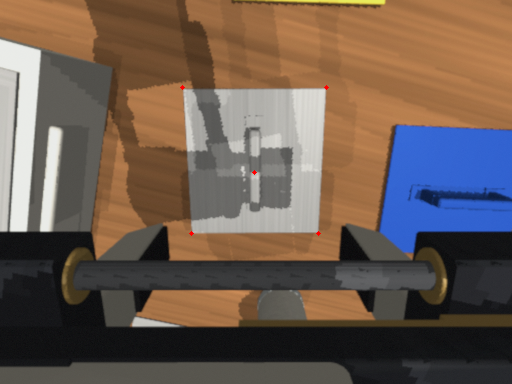

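The steel lid's corners match the predicted points to about 1 px, at (182–327, 87–233), and the handle centre is at (255,172). Descending and gripping.

```bash
python3 -m jog '[{"fingers":0,"x":5.5,"y":0,"z":0,"spin":0},{"fingers":0,"x":11,"y":0,"z":0.1,"spin":0},{"fingers":0,"x":16.5,"y":0,"z":0.1,"spin":0},{"fingers":0,"x":19.2,"y":0,"z":0.1,"spin":0},{"fingers":0,"x":20.1,"y":0,"z":0.1,"spin":-0.2}]' 35; python3 -m jog '[{"fingers":1,"x":0,"y":0,"z":0,"spin":0},{"fingers":1,"x":0,"y":0,"z":0,"spin":0},{"fingers":1,"x":0,"y":0,"z":0,"spin":0},{"fingers":1,"x":0,"y":0,"z":0,"spin":0},{"fingers":1,"x":0,"y":0,"z":0,"spin":0}]' 35
python3 -c "
from h import *
jog_to([.489,.2863,.0435],104.5)"
```

```text
time: 3.1
tool_pos: [0.488, 0.2873, 0.2023]
tool_rot: [1.68, 1.568, -2.776]
contact_force: [0.0, 0.2, 1.1]
opening: 0.092
time: 3.72
tool_pos: [0.4889, 0.2868, 0.204]
tool_rot: [-1.283, 1.57, 0.544]
contact_force: [0.2, 0.3, 0.6]
opening: 0.0461
t 3.73 shift cm [ 0.13  0.01 -0.05] spin 0.18 jawdir 104.7 tilt [ 0.  0. -1.] q6 -1.43 F [0.2 0.3 0.6] pinch [0.489  0.2868 0.0448] open 0.0461
```

```bash
python3 -m jog '[{"fingers":1,"x":0.1,"y":0,"z":0,"spin":0},{"fingers":1,"x":0.1,"y":0,"z":0,"spin":0},{"fingers":1,"x":0.1,"y":0,"z":0,"spin":0},{"fingers":1,"x":0.1,"y":0,"z":0,"spin":0},{"fingers":1,"x":0.1,"y":0,"z":0,"spin":0}]' 35;  python3 -m jog '[{"fingers":1,"x":-3,"y":0,"z":0,"spin":0},{"fingers":1,"x":-8,"y":0,"z":0,"spin":0},{"fingers":1,"x":-14,"y":0,"z":0,"spin":0},{"fingers":1,"x":-20,"y":0,"z":0,"spin":0},{"fingers":1,"x":-20,"y":0,"z":0,"spin":0}]' 35
python3 - <<'E'
from h import *
jog_to([.5296,.0119,.25],89.16)
E
```

```text
time: 4.35
tool_pos: [0.4889, 0.2868, 0.2027]
tool_rot: [0.733, 1.571, 2.56]
contact_force: [0.5, -0.9, -1.3]
opening: 0.0116
time: 4.97
tool_pos: [0.4893, 0.2871, 0.4077]
tool_rot: [-1.422, 1.561, 0.405]
contact_force: [-0.4, -0.0, -2.7]
opening: 0.0117
t 4.97 shift cm [ -0.22   3.08 -27.64] spin 15.53 jawdir 104.7 tilt [ 0.009  0.004 -1.   ] q6 -1.43 F [-0.4 -0.  -2.7] pinch [0.4908 0.2877 0.2486] open 0.0117
```

```bash
python3 -m jog '[{"fingers":1,"x":0,"y":0.5,"z":-4,"spin":2},{"fingers":1,"x":0,"y":1.1,"z":-9.5,"spin":5},{"fingers":1,"x":0,"y":1.7,"z":-15,"spin":9},{"fingers":1,"x":0,"y":2.3,"z":-20.5,"spin":12},{"fingers":1,"x":0,"y":2.8,"z":-25,"spin":15.5}]' ;  python3 -m jog '[{"fingers":1,"x":0,"y":0,"z":-1,"spin":0},{"fingers":1,"x":0,"y":0,"z":-1,"spin":0},{"fingers":1,"x":0,"y":0,"z":-1,"spin":0},{"fingers":1,"x":0,"y":0,"z":-1,"spin":0}]'
python3 - <<'E'
from h import *
jog_to([.5296,.0119,.25],89.16)
s,w,V=wrist(); im=w["color"][:,:,::-1].copy()
t=robot.read_camera("top"); a=t["color"][130:240,225:355,::-1]
cv2.imwrite("pics/w4.png",np.vstack([im,np.hstack([cv2.resize(a,(256,216)),np.zeros((216,256,3),np.uint8)])]))
E
```

```text
time: 5.6
tool_pos: [0.5249, 0.0358, 0.4007]
tool_rot: [1.514, 1.567, 3.067]
contact_force: [0.5, 0.5, -2.7]
opening: 0.0114
time: 6.1
tool_pos: [0.5249, 0.029, 0.4025]
tool_rot: [0.698, 1.57, 2.256]
contact_force: [-0.0, -0.9, -2.8]
opening: 0.0116
t 6.1 shift cm [-0.67 -0.49 -1.71] spin 0.13 jawdir 89.3 tilt [-0.  0. -1.] q6 -1.65 F [-0.  -0.9 -2.8] pinch [0.5248 0.0291 0.2433] open 0.0116
```

View pics/w4.png

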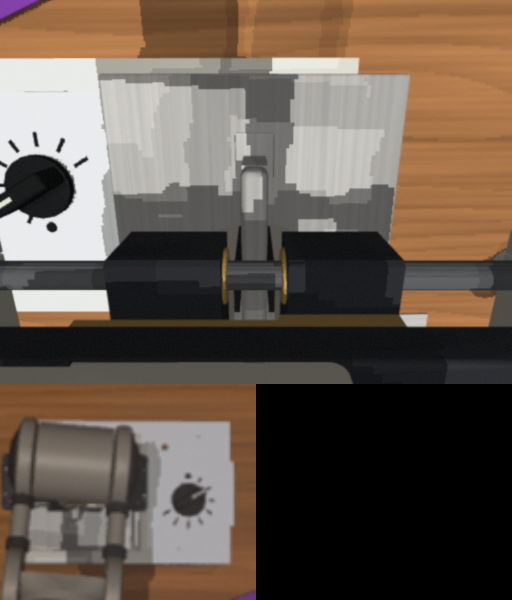

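The lid is held square. The wrist view shows its far plate edge at row 74 (columns 97–409) and the melter's front edge at row 58, ending at (358,58). I'll use both, plus the pan opening in the first top picture.

Run:
```python
from h import *
s,w,V=wrist(); g=w["color"]
M=R.from_euler('xyz',s["tool_rot"]).as_matrix(); P=s["tool_pos"]+M[:,0]*robot.pinch_z
# melter front-left corner from wrist
X=plane(w,[[358,58],[20,58]],.130,V); print("front edge pts",X.round(4))
# lid far corners: plate top 34 mm below grip
Y=plane(w,[[97,74],[409,74]],P[2]-.034,V); print("lid far corners",Y.round(4),"mid rel pinch",(Y.mean(0)-P).round(4),"ang",np.degrees(np.arctan2(*(Y[1]-Y[0])[:2])).round(2), "width",np.linalg.norm(Y[1]-Y[0]).round(4))
t=robot.read_camera("top"); c=cv2.imread("pics/top0.png")[:,:,::-1].astype(int)
yaw=np.radians(-.84)
def patch(lo,hi,fixed,axis):
    # brightness profile along world axis at z=.133, averaged over a few lines
    n=np.arange(lo,hi,.0005); acc=0
    for f in fixed:
        XY=np.c_[n,np.full_like(n,f)] if axis==0 else np.c_[np.full_like(n,f),n]
        uv=project(t,np.c_[XY,np.full(len(n),.133)]).astype(np.float32)
        acc=acc+cv2.remap(c.sum(2).astype(np.float32)/3,uv[:,0].reshape(1,-1),uv[:,1].reshape(1,-1),cv2.INTER_LINEAR)[0]
    return n,acc/len(fixed)
for ax,lo,hi,fx in ((0,.40,.66,np.linspace(-.03,.05,20)),(1,-.24,.14,np.linspace(.48,.57,20))):
    n,a=patch(lo,hi,fx,ax); d=np.gradient(a); 
    from scipy.signal import find_peaks
    k,_=find_peaks(abs(d),height=2,distance=6); print(ax,[(round(n[i],4),round(float(d[i]),1)) for i in k])
```

```text
front edge pts [[ 0.4227  0.1066  0.13  ]
 [ 0.4196 -0.142   0.13  ]]
lid far corners [[ 0.4378 -0.0505  0.2095]
 [ 0.4398  0.1091  0.2095]] mid rel pinch [-0.0862  0.0005 -0.034 ] ang 0.71 width 0.1596
0 [(np.float64(0.4185), 5.4), (np.float64(0.422), 7.6), (np.float64(0.4535), -8.1), (np.float64(0.457), -5.1), (np.float64(0.585), 2.0), (np.float64(0.5885), 5.0), (np.float64(0.5935), -6.7), (np.float64(0.5995), 2.6), (np.float64(0.6035), 7.3), (np.float64(0.6065), 5.7), (np.float64(0.632), -2.3), (np.float64(0.6365), -7.3)]
1 [(np.float64(-0.2105), 9.1), (np.float64(-0.2075), 3.6), (np.float64(-0.165), -2.6), (np.float64(-0.119), 3.6), (np.float64(-0.06), -4.9), (np.float64(-0.057), -7.0), (np.float64(-0.054), 4.1), (np.float64(-0.048), -5.5), (np.float64(-0.0445), -4.0), (np.float64(0.0705), 3.7), (np.float64(0.0735), -2.5), (np.float64(0.0765), 2.2), (np.float64(0.08), 8.3), (np.float64(0.083), 2.8), (np.float64(0.112), -7.5), (np.float64(0.1155), -6.3)]
```

```bash
cat >> h.py <<'E'
def avg(n=6):
    Ps=[];Ms=[];F=[]
    for i in range(n):
        s=robot.observe(); M=R.from_euler('xyz',s["tool_rot"]); Ms.append(M); Ps.append(s["tool_pos"]); F.append(s["contact_force"]); robot.read_camera("wrist")
    M=R.concatenate(Ms).mean().as_matrix(); P=np.mean(Ps,0)
    return s,M,P,np.mean(F,0)
def jog_avg(pos,jaw_deg):
    s,M,P,F=avg()
    d=M.T@(np.array(pos)+[0,0,robot.pinch_z]-P)*100
    cur=np.degrees(np.arctan2(M[1,2],M[0,2]))
    print("t",round(s["time"],2),"shift",np.round(d,2),"spin",round((cur-jaw_deg+90)%180-90,2),"pinch",np.round(P-[0,0,robot.pinch_z],4),"tilt",np.round(M[:,0],4),"F",np.round(F,1),"open",round(s["opening"],4))
E
python3 -c "
from h import *
jog_avg([.529,.0112,.1700],89.2)"
```

```text
t 6.55 shift [ 7.36 -0.42 -1.69] spin 0.01 pinch [0.525  0.0281 0.2436] tilt [ 1.e-04  1.e-04 -1.e+00] F [-0.1 -0.2 -2.4] open 0.0114
```

```bash
python3 -m jog '[{"fingers":1,"x":0,"y":-0.4,"z":-1.7,"spin":0},{"fingers":1,"x":2.5,"y":-0.4,"z":-1.7,"spin":0},{"fingers":1,"x":4.5,"y":-0.4,"z":-1.7,"spin":0},{"fingers":1,"x":5.6,"y":-0.4,"z":-1.7,"spin":0},{"fingers":1,"x":5.6,"y":-0.4,"z":-1.7,"spin":0}]'
python3 -c "
from h import *
jog_avg([.529,.0112,.1700],89.2)"
```

```text
time: 7.22
tool_pos: [0.5288, 0.0103, 0.3462]
tool_rot: [1.514, 1.57, 3.07]
contact_force: [0.9, 0.6, -2.4]
opening: 0.0116
t 7.47 shift [1.8  0.   0.06] spin -0.03 pinch [0.529  0.0106 0.188 ] tilt [ 9.e-04 -1.e-04 -1.e+00] F [ 0.1  0.1 -2.6] open 0.0116
```

```bash
python3 -m jog '[{"fingers":1,"x":0.4,"y":0,"z":0.05,"spin":0},{"fingers":1,"x":0.8,"y":0,"z":0.05,"spin":0},{"fingers":1,"x":1.1,"y":0,"z":0.05,"spin":0},{"fingers":1,"x":1.4,"y":0,"z":0.05,"spin":0},{"fingers":1,"x":1.4,"y":0,"z":0.05,"spin":0}]'
python3 -c "
from h import *
jog_avg([.529,.0112,.1700],89.2)"
```

```text
time: 8.15
tool_pos: [0.5287, 0.0113, 0.3324]
tool_rot: [1.31, 1.57, 2.867]
contact_force: [-0.1, 0.2, -2.9]
opening: 0.0116
t 8.4 shift [ 0.35 -0.02 -0.01] spin -0.02 pinch [0.5288 0.0113 0.1735] tilt [ 0.e+00  1.e-04 -1.e+00] F [-0.1 -0.1 -2.4] open 0.0119
```

The rim is 3 mm into the mouth with no contact force, so I'll keep going.

```bash
python3 -m jog '[{"fingers":1,"x":0.15,"y":0,"z":0,"spin":0},{"fingers":1,"x":0.3,"y":0,"z":0,"spin":0},{"fingers":1,"x":0.4,"y":0,"z":0,"spin":0},{"fingers":1,"x":0.4,"y":0,"z":0,"spin":0}]'
python3 -c "
from h import *
jog_avg([.529,.0112,.1700],89.2)"
```

```text
time: 8.95
tool_pos: [0.5287, 0.0113, 0.3291]
tool_rot: [-1.501, 1.571, 0.055]
contact_force: [-2.2, 1.0, 3.2]
opening: 0.0119
t 9.2 shift [-0.   -0.03 -0.01] spin -0.02 pinch [0.5287 0.0113 0.17  ] tilt [ 3.e-04  0.e+00 -1.e+00] F [-2.6  0.2  4.5] open 0.0116
```

Contact at exactly the seated height. Releasing and raising.

```bash
python3 -m jog '[{"fingers":0.5,"x":0,"y":0,"z":0,"spin":0},{"fingers":0.5,"x":0,"y":0,"z":0,"spin":0},{"fingers":0.5,"x":0,"y":0,"z":0,"spin":0},{"fingers":0.5,"x":0,"y":0,"z":0,"spin":0},{"fingers":0.5,"x":0,"y":0,"z":0,"spin":0}]'; python3 -m jog '[{"fingers":0.5,"x":-1,"y":0,"z":0,"spin":0},{"fingers":0.5,"x":-4,"y":0,"z":0,"spin":0},{"fingers":0.5,"x":-9,"y":0,"z":0,"spin":0},{"fingers":0.5,"x":-12,"y":0,"z":0,"spin":0}]'
python3 - <<'E'
from h import *
s,w,V=wrist(); im=w["color"][:,:,::-1].copy()
jog_avg([.5127,-.1414,.1635],0)
cv2.imwrite("pics/w5.png",im)
E
```

```text
time: 9.88
tool_pos: [0.5288, 0.0113, 0.3287]
tool_rot: [-0.362, 1.571, 1.195]
contact_force: [-0.8, 1.0, -0.4]
opening: 0.0457
time: 10.38
tool_pos: [0.5287, 0.0113, 0.452]
tool_rot: [-1.656, 1.567, -0.099]
contact_force: [0.4, -0.3, -1.1]
opening: 0.0461
t 10.68 shift [ 12.81   1.43 -15.29] spin 89.19 pinch [0.5287 0.0113 0.2916] tilt [ 3.4e-03 -3.0e-04 -1.0e+00] F [ 0.2 -0.2  0.1] open 0.0461
```

View pics/w5.png

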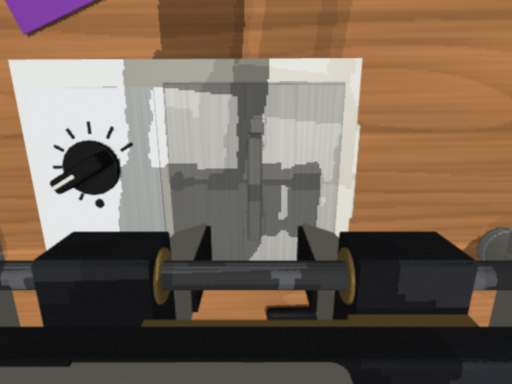

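The lid appears seated square, at (163–345, 83–260). The dial skirt is centred near (91,167), the pointer tip is near (56,187) and the off dot is at (99,203). I'll work out the dial's axis and angle from these.

Run:
```python
from h import *
s,M,P,F=avg(3)
s,w,V=wrist()
T=np.eye(4);T[:3,:3]=M;T[:3,3]=P;V=np.linalg.inv(T@np.array(w["T_tool_cam"]))
g=w["color"].max(2); m=(g<75); m[:, 140:]=0; m[230:]=0
n,l,st,c=cv2.connectedComponentsWithStats(m.astype(np.uint8)); print([(st[i].tolist(),c[i].round(1).tolist()) for i in range(1,n) if st[i][4]>15])
print("dot",plane(w,[[99,203]],.130,V).round(4),"mark8(130,147)",plane(w,[[130,147]],.13,V).round(4))
print("skirt guess",plane(w,[[91,167]],.141,V).round(4))
tip=plane(w,[[56,187]],.167,V)[0]; print("ptr tip",tip.round(4))
# bar top ends
print("bar other end",plane(w,[[106,158]],.167,V).round(4))
print([(d["xy"],d["conf"]) for d in robot.look_for("dial_grip",w)])
for z in (.154,): print([plane(w,[d["xy"]],z,V).round(4) for d in robot.look_for("dial_grip",w)])
cv2.imwrite("pics/w6.png",cv2.resize(w["color"][100:230,20:160,::-1],(700,600)[:2],interpolation=2))
```

```text
[([27, 4, 65, 32, 128], [57.4, 20.5]), ([85, 124, 4, 12, 19], [86.5, 129.4]), ([105, 130, 6, 10, 23], [107.6, 134.4]), ([65, 132, 6, 9, 16], [67.6, 135.6]), ([48, 143, 71, 54, 2578], [87.2, 170.8]), ([120, 146, 11, 7, 25], [125.2, 148.6]), ([52, 148, 9, 6, 18], [56.0, 150.4]), ([94, 203, 8, 7, 44], [97.3, 206.0])]
dot [[ 0.549  -0.1403  0.13  ]] mark8(130,147) [[ 0.4948 -0.1036  0.13  ]]
skirt guess [[ 0.5111 -0.137   0.141 ]]
ptr tip [ 0.5228 -0.1557  0.167 ]
bar other end [[ 0.4987 -0.1101  0.167 ]]
[([85.6, 173.9], 0.71), ([116.8, 129.0], 0.3)]
[array([[ 0.5146, -0.1359,  0.154 ]]), array([[ 0.4764, -0.1036,  0.154 ]])]
```

View pics/w6.png

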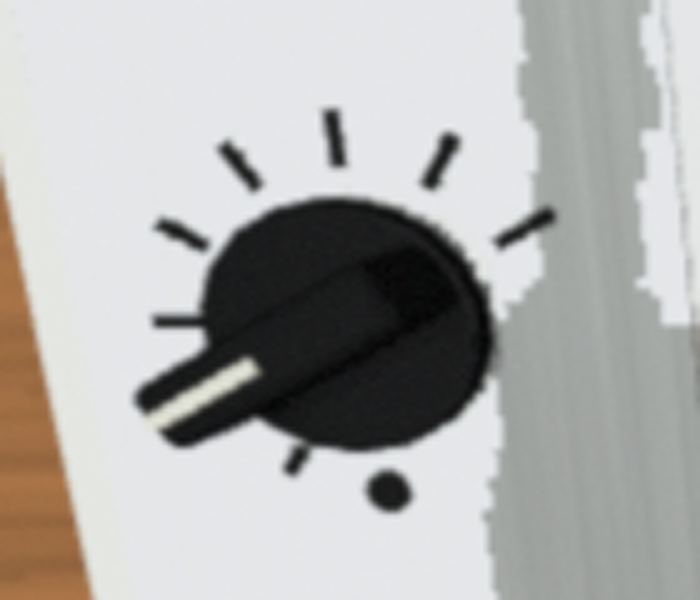

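Run:
```python
from h import *
s,M,P,F=avg(4)
s,w,V=wrist()
T=np.eye(4);T[:3,:3]=M;T[:3,3]=P;V=np.linalg.inv(T@np.array(w["T_tool_cam"]))
f=lambda a:np.array(a)/[5,600/130]+[20,100]-[.4,.4]
for n,a,z in (("bar",[[269,356],[158,420],[380,293]],.167),("skirt",[[347,324]],.139),("marks",[[368,316],[390,490],[308,448],[428,185],[338,165],[258,187],[497,243],[207,246]],.13)):
    print(n,plane(w,f(a),z,V)[:,:2].round(4).tolist())
a=plane(w,f([[158,420],[380,293]]),.167,V); d=a[0]-a[1]; print("bar ang",np.degrees(np.arctan2(d[1],d[0])),np.linalg.norm(d))
m=plane(w,f([[308,448],[428,185],[338,165],[258,187],[497,243],[207,246]]),.13,V)[:,:2]
A=np.c_[2*m,np.ones(len(m))]; x=np.linalg.lstsq(A,(m**2).sum(1),rcond=None)[0]; print("circle",x[:2],np.sqrt(x[2]+x[:2]@x[:2]))
jog_avg([*x[:2],.1635],0)
```

```text
bar [[0.515, -0.1401], [0.5268, -0.161], [0.5037, -0.1198]]
skirt [[0.515, -0.1409]]
marks [[0.5152, -0.1414], [0.5529, -0.1427], [0.5434, -0.1573], [0.4886, -0.1262], [0.4844, -0.1423], [0.4886, -0.1578], [0.5005, -0.1149], [0.5003, -0.1694]]
bar ang -60.69391975314545 0.047248426671098374
circle [ 0.51579315 -0.14217924] 0.03139944034332987
t 11.53 shift [ 12.6    1.08 -15.37] spin 89.18 pinch [0.5288 0.0113 0.2895] tilt [ 1.e-04  1.e-04 -1.e+00] F [ 0.2 -0.5 -0.3] open 0.0459
```

The axis estimates agree at (0.515, -0.141), and the bar angle of -60.7° puts the dial at setting 2. So I grip across the bar with the jaws at 29.3°, then turn +90°.

```bash
python3 -m jog '[{"fingers":0.5,"x":0,"y":0.3,"z":-4,"spin":10},{"fingers":0.5,"x":0,"y":0.6,"z":-9,"spin":20},{"fingers":0.5,"x":0,"y":0.9,"z":-13,"spin":30},{"fingers":0.5,"x":0,"y":1.1,"z":-15.2,"spin":40},{"fingers":0.5,"x":0,"y":1.1,"z":-15.2,"spin":50}]'; python3 -m jog '[{"fingers":0.5,"x":2,"y":0,"z":0,"spin":9.9},{"fingers":0.5,"x":6,"y":0,"z":0,"spin":9.9},{"fingers":0.5,"x":8,"y":0,"z":0,"spin":9.9},{"fingers":0.5,"x":8,"y":0,"z":0,"spin":9.9}]'
python3 -c "
from h import *
jog_avg([.5151,-.1411,.1645],29.3)"
```

```text
time: 12.2
tool_pos: [0.5154, -0.1423, 0.4485]
tool_rot: [2.928, 1.571, -2.68]
contact_force: [0.4, 0.2, 0.1]
opening: 0.046
time: 12.7
tool_pos: [0.5154, -0.1404, 0.3674]
tool_rot: [2.201, 1.567, 2.712]
contact_force: [-0.2, -0.1, 0.0]
opening: 0.0459
t 12.95 shift [ 4.55 -0.01 -0.09] spin -0.01 pinch [ 0.5158 -0.1406  0.21  ] tilt [ 6.e-04 -2.e-04 -1.e+00] F [-0.3 -0.   0.3] open 0.0459
```

```bash
python3 -m jog '[{"fingers":0.5,"x":1.5,"y":0,"z":-0.1,"spin":0},{"fingers":0.5,"x":3,"y":0,"z":-0.1,"spin":0},{"fingers":0.5,"x":4,"y":0,"z":-0.1,"spin":0},{"fingers":0.5,"x":4.55,"y":0,"z":-0.1,"spin":0},{"fingers":0.5,"x":4.55,"y":0,"z":-0.1,"spin":0}]' 25; python3 -m jog '[{"fingers":1,"x":0,"y":0,"z":0,"spin":0},{"fingers":1,"x":0,"y":0,"z":0,"spin":0},{"fingers":1,"x":0,"y":0,"z":0,"spin":0},{"fingers":1,"x":0,"y":0,"z":0,"spin":0},{"fingers":1,"x":0,"y":0,"z":0,"spin":0}]' 25
python3 -c "
from h import *
jog_avg([.5151,-.1411,.1645],29.3)"
```

```text
time: 13.62
tool_pos: [0.5147, -0.141, 0.3227]
tool_rot: [2.105, 1.57, 2.616]
contact_force: [-0.4, 0.3, 0.1]
opening: 0.0462
time: 14.25
tool_pos: [0.515, -0.1409, 0.3234]
tool_rot: [-0.342, 1.57, 0.169]
contact_force: [2.2, 2.2, 0.2]
opening: 0.0139
t 14.5 shift [-0.03 -0.03 -0.  ] spin -0.02 pinch [ 0.515  -0.1409  0.1642] tilt [ 1.1e-03  2.0e-04 -1.0e+00] F [2.4 2.  0.9] open 0.0139
```

Gripped with a 13.9 mm opening, which matches the 14 mm bar. Turning 90° clockwise.

```bash
python3 -m jog '[{"fingers":1,"x":0,"y":0,"z":0,"spin":8},{"fingers":1,"x":0,"y":0,"z":0,"spin":16},{"fingers":1,"x":0,"y":0,"z":0,"spin":24},{"fingers":1,"x":0,"y":0,"z":0,"spin":32},{"fingers":1,"x":0,"y":0,"z":0,"spin":40}]'; python3 -m jog '[{"fingers":1,"x":0,"y":0,"z":0,"spin":8},{"fingers":1,"x":0,"y":0,"z":0,"spin":16},{"fingers":1,"x":0,"y":0,"z":0,"spin":24},{"fingers":1,"x":0,"y":0,"z":0,"spin":32},{"fingers":1,"x":0,"y":0,"z":0,"spin":40}]'; python3 -m jog '[{"fingers":1,"x":0,"y":0,"z":0,"spin":6},{"fingers":1,"x":0,"y":0,"z":0,"spin":10},{"fingers":1,"x":0,"y":0,"z":0,"spin":10},{"fingers":1,"x":0,"y":0,"z":0,"spin":10}]'
python3 -c "
from h import *
jog_avg([.5151,-.1411,.1645],-60.7)"
```

```text
time: 15.18
tool_pos: [0.515, -0.1408, 0.3235]
tool_rot: [0.237, 1.57, 0.046]
contact_force: [3.2, 2.8, 0.6]
opening: 0.0139
time: 15.8
tool_pos: [0.515, -0.1409, 0.3234]
tool_rot: [1.057, 1.57, 0.168]
contact_force: [3.6, 2.4, 1.1]
opening: 0.0142
time: 16.3
tool_pos: [0.515, -0.1409, 0.3234]
tool_rot: [1.23, 1.57, 0.172]
contact_force: [3.9, 2.6, 1.9]
opening: 0.014
t 16.55 shift [-0.03  0.    0.03] spin 0.06 pinch [ 0.515  -0.1409  0.1642] tilt [ 1.1e-03  2.0e-04 -1.0e+00] F [4.2 3.5 1.7] open 0.0139
```

```bash
python3 -m jog '[{"fingers":0.5,"x":0,"y":0,"z":0,"spin":0},{"fingers":0.5,"x":0,"y":0,"z":0,"spin":0},{"fingers":0.5,"x":0,"y":0,"z":0,"spin":0},{"fingers":0.5,"x":0,"y":0,"z":0,"spin":0}]'; python3 -m jog '[{"fingers":0.5,"x":-1,"y":0,"z":0,"spin":0},{"fingers":0.5,"x":-5,"y":0,"z":0,"spin":0},{"fingers":0.5,"x":-11,"y":0,"z":0,"spin":0},{"fingers":0.5,"x":-17,"y":0,"z":0,"spin":0},{"fingers":0.5,"x":-17,"y":0,"z":0,"spin":0}]'
python3 - <<'E'
from h import *
s,M,P,F=avg(6); s,w,V=wrist()
cv2.imwrite("pics/w7.png",w["color"][:,:,::-1]); sc=robot.read_camera("scene"); cv2.imwrite("pics/s7.png",cv2.resize(sc["color"][140:260,170:310,::-1],(700,600),interpolation=2))
print(P,F,s["time"],s["opening"])
E
```

```text
time: 17.1
tool_pos: [0.5146, -0.1411, 0.3231]
tool_rot: [-2.214, 1.57, 3.01]
contact_force: [-0.7, 0.6, 0.3]
opening: 0.0451
time: 17.73
tool_pos: [0.5146, -0.1409, 0.4992]
tool_rot: [0.653, 1.559, -0.406]
contact_force: [0.2, -0.3, -0.5]
opening: 0.0457
[ 0.51450896 -0.1409066   0.49428469] [ 0.03522134  0.01797959 -0.30523208] 18.025 0.04590736568796143
```

View pics/w7.png

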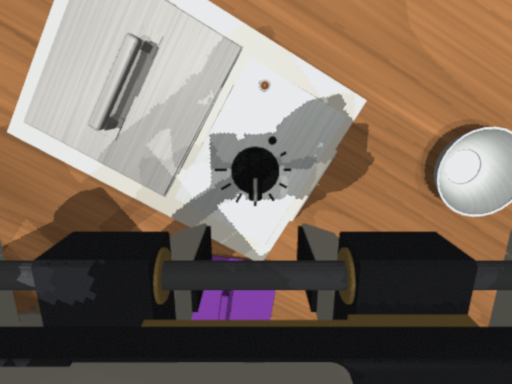

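View pics/s7.png

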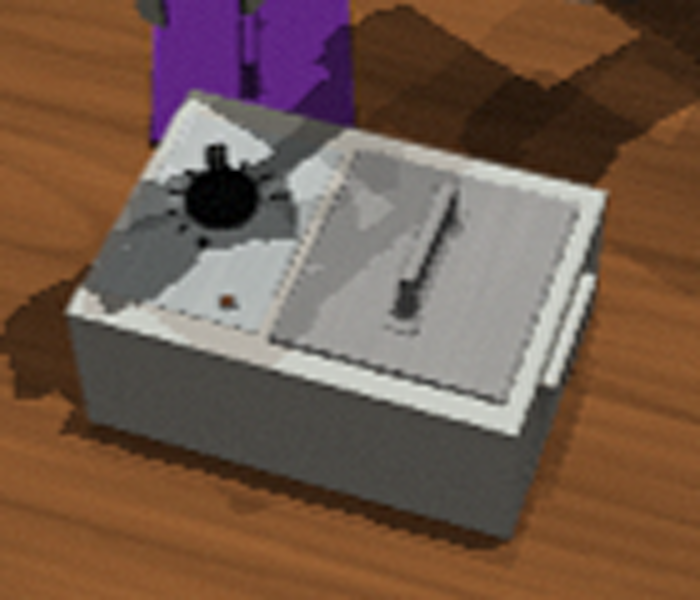

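Wrist view: the off dot is at (272,140) and the pointer at (255,200) lies on the fifth mark clockwise, 150° from the dot. The scene view shows the lid flush with an even border all round. One numeric check of the lid before handing in.

Run:
```python
from h import *
s,M,P,F=avg(3); s,w,V=wrist()
T=np.eye(4);T[:3,:3]=M;T[:3,3]=P;V=np.linalg.inv(T@np.array(w["T_tool_cam"]))
a=plane(w,[[241,46],[169,194],[24,117]],.136,V)[:,:2]; print(a.round(4),"centre",((a[0]+a[2])/2).round(4),"sides",np.linalg.norm(np.diff(a,axis=0),axis=1))
d=a[0]-a[1]; print("yaw",np.degrees(np.arctan2(d[1],d[0])))
t=robot.read_camera("top")
for n,o in (("spray_can",(152,137)),("jug",(426,223)),("bowl",(405,148)),("spatula",(208,113))): print(n,o,[(d["xy"],round(d["conf"],2)) for d in robot.look_for(n,t)][:1])
print(robot.hand_in(), robot.observe()["time"])
```

```text
[[ 0.616  -0.0694]
 [ 0.4462 -0.0723]
 [ 0.448   0.0927]] centre [0.532  0.0117] sides [0.16980979 0.1650533 ]
yaw 0.9726912289340699
spray_can (152, 137) [([152.0, 140.2], 0.58)]
jug (426, 223) [([426.6, 222.5], 0.8)]
bowl (405, 148) [([149.4, 137.5], 0.61)]
spatula (208, 113) [([208.4, 113.5], 0.94)]
the job is handed in; nothing more can be done
the job is handed in; nothing more can be done
```

The lid is on the pan and the dial is at setting 5. I handed the job in at about 18 s with the gripper open and clear of everything; no verdict was reported.

- **Lid:** I gripped the grey steel lid (not the blue, yellow or purple ones) by its handle. I lowered it into the mouth until contact at exactly the seated height (grip point z 0.170 m), then released it.
- **Dial:** it started at setting 2, and I turned it 90° clockwise. After release, the pointer lies on the fifth mark.

**Final checks:**
- **Lid seating:** the lid looks flush with an even border in both views. Corners picked by eye in the last wrist picture put its centre at (0.532, 0.012), about 2.5 mm from the pan centre I measured. The same corners gave a yaw of about +1° against the melter's -0.8°. They also gave sides of 170 x 165 mm instead of 174 x 160, so this check is only good to a few millimetres. I trust the seating height more.
- **Bystanders:** the spray can, jug and spatula were found within about 3 px of where they started. The network missed the bowl in the last top view and reported a spot at the spray can instead. The bowl shows upright in the last wrist picture, and the arm never went near it.

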